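# Raise a sample jar on the cam lift and hold it in the sensor's view

### The arm

A 6-joint arm with a two-finger parallel gripper is mounted at the origin on the work surface. World frame = base frame: x ahead of the robot, y to its left, z up, the work surface at z = 0. Lengths are in m, angles in rad, forces in N, time in s.
With the tool pointing down it reaches from about 0.275 to 0.75 m from the base axis. Payload 10.2 kg.
Tool frame: the origin (TCP) lies midway between the tips of the shut fingers; the grasp point (between the pads) lies 19 mm behind it; z points along the fingers, y is the line along which they close (so a half turn about z gives the same grasp; the last joint's range is limited). The gripper opens to 85 mm and grips with 20 to 120 N. Pads are 22 mm wide; open, the fingers measure 114 mm over their backs; the gripper's body (76 mm by 85 mm) begins 54 mm behind the grasp point. The pads swing forward as they close: fully open they stand 13 mm farther back than shut.
Start: joints at [-1.565, 0.313, 1.498, -0, 1.331, -0.223], TCP at [0.119, -0.511, 0.231] pointing down, gripper open.
Joint ranges: [-2.94, 2.94], [-0.97, 2.17], [0.19, 2.56], [-1.23, 4.37], [0.02, 3.11], [-2.88, 2.88]. Speed limits (rad/s): [2.39, 2.39, 3.01, 3.14, 3.14, 3.14].

### API

Orientations are given as a rotation vector (axis times angle).
In Python, from plant import bot, status, snapshot, camera_info gives the robot as it stands (bot), with the cameras as plain functions and the readings (status).
- The arm moves only by the tool hand_motion, called after ">>>" as name(argument=value, ...) on one line, values as JSON. Schema: {"type":"object","properties":{"plan":{"type":"object","properties":{"offsets":{"type":"array","items":{"type":"array","items":{"type":"number"},"minItems":5,"maxItems":5},"minItems":1,"maxItems":12}},"additionalProperties":false,"required":["offsets"]},"grip_force":{"type":"number"},"only":{"type":"string"},"quiet":{"type":"boolean"},"lines":{"type":"string"}},"required":["plan"],"additionalProperties":false}. plan is an object whose key "offsets" holds a list of rows, 1 to 12 of them, each of 5 numbers: dx, dy, dz in a scale on which 1.0 is 800 mm, then a turn about the tool's z in fractions of the full range, 1 being 180 degrees, then the finger opening in m; each row is the pose to reach, as a shift and turn from the pose commanded when the call began, along the tool's axes at that moment; what a row does not reach only later rows make up. A row lasts 1/12 s, in which the tool goes at most 0.0417 m and 0.125 rad, less where a joint would pass 70% of its speed; a pose out of reach is approached as far as the arm can. The fingers move at their own pace and stop on an object; grip_force is the grip in N (left out, the last holds). Time passes only in rows, so rows that do not move let the fingers close. The tool returns the time, the measured TCP pose, the force, the opening and the grip force at its end. only (a regular expression) keeps the lines of the reply that match it, lines (a string "A,B") keeps lines A to B, and quiet returns only ok. Shift and turn numbers lie between -1 and 1, and a call with a number outside is refused. Input that does not fit is refused with a message, and nothing moves.
- status.get_state(): the state, without advancing time (a new reading comes with each control period).
- snapshot(name): name is "scene" or "top" or "wrist"; returns (picture, depth): 384x512x3 uint8, red, green, blue; 384x512 float32, m along the optical axis (not along the pixel's ray), 0 where there is no reading.
- camera_info(name): a dict with "mtx" (3x3 intrinsics, pixels), "R" (3x3) and "t" (3): a world point X has camera coordinates R X + t. Camera axes: x right, y down, z forward; pixel columns grow to the right and rows downward; lengths in m; the calibration is good to about 2 mm. A picture is of the moment at which its call begins: read the wrist's pose just before it. camera_info takes no time and is no camera call; for the wrist camera it gives the pose at the moment of the call.
- bot.finish_job(): hands the job in; it is judged then, once.
The state is a dict: "time_s": time; "joint_positions": joint angles; "qvel": joint speeds; "tau": joint torques, N m; "tool_pos": TCP position; "ee_rot": TCP orientation; "wrist_force": force on the tool from outside, world axes, zero at the start; "ft_torque": the same for the moment, N m; "grip_width": finger opening in m; "gripper_force": force on a finger pad.
Only numpy, scipy, OpenCV 4.12 (cv2) and the standard library are available. Lean on these libraries where they do the work, as an engineer would, in place of code of your own. Each camera call takes 0.05 s, during which the arm holds its last target. There are 200 camera calls.

### The job

Stand the jar with the blue cap upright in the middle of the small round lift pad and let go of it. Then swing the sprung lever with the red grip up to the highest lift of its cam, where the lever stands straight up in line with the green mark (further on, the pad sinks again), and hold it there: finish while still holding the lever up, without touching the jar. Do not tip the jar, and leave the other things on the bench where they are.

Things in the scene. Friction and masses are not known exactly. Their poses are not given: they have to be found in the camera images.
- jar_blue: Closed clear sample jar with a blue screw cap and a white paper label: a plain upright cylinder, 46 mm in diameter and 62 mm high (the cap is the top 17 mm, equally wide), 70 to 140 g. Origin: centre of its underside; z up along its axis. It stands on the bench.
- cam_stand: Fixed cam lift stand; its place and turn vary. Origin on the bench under the pad's axis; z up; x runs along the cam shaft towards the lever; y points to the side to which the lever leans at rest. Grey base plate 12 mm high, from -70 to +120 mm in x, 55 mm to either side in y. Under the pad an aluminium frame to 112 mm height, within 32 mm in x and 23 mm in y.
- sensor (a point): Middle of the window of a black optical sensor (30 x 26 x 26 mm) that looks at the jar place: part of the stand, on a thin post on its -y side, 74 mm from the pad's axis and 162 mm above the bench; the sensor reaches back to 100 mm from the pad's axis and up to 175 mm.
- green_mark (a point): Upper end of the upright green mark, 100 mm above the bench, 80 mm along the stand's x axis, on an aluminium post 30 mm wide and 72 mm high behind the lever. The lever points in line with it at the highest lift.
- pad_top (a point): Centre of the upper face of the round black rubber lift pad, 34 mm in diameter (narrower than the jar), no rim. Its axes are those of the stand. At rest it is 124 mm above the bench; it rises straight up, to 142 mm at the cam's highest lift.
- lift_pad (a joint): Rise of the pad in m: 0 at rest, 0.0178 at the cam's highest lift. Driven by the lever alone: rise = 0.024 cos a + sqrt(0.0016 - (0.024 sin a)^2) - 0.0462 with a = lever angle - 1.047; so it falls again beyond 1.047.
- cam_lever (a joint): Lever angle in rad: 0 at rest against a stop, leaning 60 degrees to the stand's +y; 1.047 straight up, highest lift; 1.75 end stop, leaning 40 degrees to -y. It grows as the grip swings up and over towards -y (positive turn about the stand's x). Its weight and a spring always drive it back to 0, with about 2 N at the grip at rest and 4 N at the highest lift; let go, it falls back.
- lever_grip (a point): Centre of the red revolving grip of the lever: a plastic barrel 26 mm in diameter and 36 mm long that turns freely on a pin along the stand's x axis, on the outer side of a thin steel arm (10 mm in diameter, its near edge 21 mm from the grip's centre). It swings 110 mm from the turning axis in the plane x = 120 mm of the stand; at rest 95 mm above the bench, upright 150 mm.
- lever_hinge (a point): Fixed point on the lever's turning axis in the plane in which the grip's centre swings: 120 mm along the stand's x axis from its origin, 40 mm above the bench. The turning axis is the stand's x axis direction.
- jar_white: Like the blue-capped jar (46 mm diameter, 62 mm high) but with a white cap; to be left alone. Origin at the centre of its underside.
- jar_orange: Like the blue-capped jar (46 mm diameter, 62 mm high) but with an orange cap; to be left alone. Origin at the centre of its underside.
- beaker: Empty glass beaker, 68 mm across the rim, 85 mm high; to be left alone. Origin at the centre of its underside.
- cylinder: Measuring cylinder: slim clear column 26 mm in diameter on a white foot of 68 mm diameter, 190 mm high; to be left alone. Origin at the centre of its underside.
- marker: Marker pen lying on the bench, white with a blue cap, 125 mm long, 16 mm thick; to be left alone. Origin under about its middle, x along it.
- spare_cap: Spare grey jar cap lying on the bench, 46 mm in diameter, 15 mm high; to be left alone. Origin at the centre of its underside.

How it is judged:
By the outcome, as a careful person would: the job done as asked, in the order asked, and still so for the second after the job is handed in, while the arm keeps its last pose, push and grip.
It also fails if it takes over 54 s, if anything falls off the work surface, if the arm or the gripper's body presses on something with over 40 N, if the wrist force passes 120 N, or if a joint passes its speed limit or range.

## Working session

There is one attempt and no reset: what is moved stays moved. The work goes in short steps, Python scripts to look and compute and a tool call to move; the robot and the scene stay as the last step left them, time stands still between calls to the robot, and variables do not carry over. Pictures are saved under pics/ and viewed, at most 10 in all, crops included, and the job is handed in when it is done.

```bash
ls; mkdir -p pics; python3 - <<'E'
from plant import bot, status, snapshot, camera_info
import cv2,numpy as np
s=status.get_state();print(s['time_s'],s['tool_pos'],s['ee_rot'],s['grip_width'])
ims=[]
for n in("scene","top","wrist"):
    c=camera_info(n);p,d=snapshot(n);np.savez(f'pics/{n}0.npz',p=p,d=d,**c)
    print(n,np.round(c['mtx'],1).tolist(),np.round(-c['R'].T@c['t'],3),np.round(c['R'],2).tolist())
    cv2.imwrite(f'pics/{n}0.png',p[:,:,::-1])
E
```

```text
pics
plant.py
0.0 [ 0.11904893 -0.5110564   0.23073769] [-3.11978498e+00 -3.58382649e-01 -2.27210338e-04] 0.0858073202877184
scene [[351.5, 0.0, 257.3], [0.0, 351.5, 195.6], [0.0, 0.0, 1.0]] [ 1.049 -0.226  0.918] [[0.42, 0.91, 0.02], [0.74, -0.33, -0.59], [-0.53, 0.26, -0.81]]
top [[370.6, 0.0, 254.9], [0.0, 370.6, 190.4], [0.0, 0.0, 1.0]] [0.353 0.002 1.054] [[-0.02, -1.0, -0.01], [-0.98, 0.02, -0.19], [0.19, 0.01, -0.98]]
wrist [[298.4, 0.0, 256.7], [0.0, 298.4, 191.8], [0.0, 0.0, 1.0]] [ 0.186 -0.497  0.373] [[0.23, -0.97, -0.0], [-0.94, -0.22, 0.27], [-0.26, -0.06, -0.96]]
```

View pics/scene0.png

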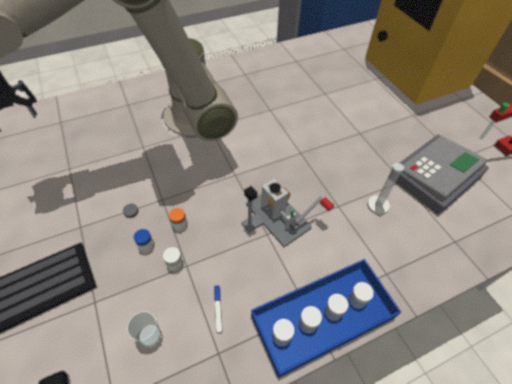

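View pics/top0.png

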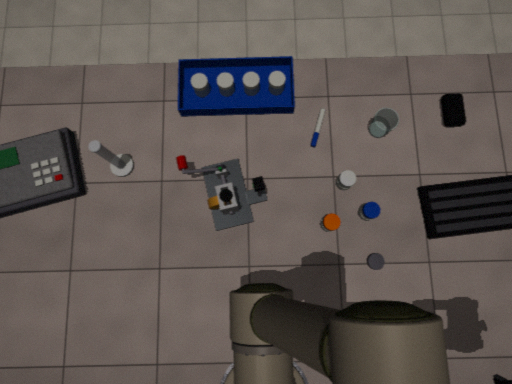

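The scene view shows the blue cap at (142,237), the pad at (275,187), the grip at (327,204) and the sensor at (251,194). In the top view they are at (371,210), (226,195), (182,162) and (259,185). Next I triangulate them and check the result against depth.

```bash
cat > h.py <<'E'
import numpy as np,cv2
def load(n): return dict(np.load(f'pics/{n}.npz'))
def back(v,u,w,z): return v['R'].T@(np.linalg.inv(v['mtx'])@[u,w,1]*z-v['t'])
def tri(v1,p1,v2,p2):
    P=[v['mtx']@np.c_[v['R'],v['t']] for v in(v1,v2)]
    X=cv2.triangulatePoints(P[0],P[1],np.float64(p1),np.float64(p2))[:,0];return X[:3]/X[3]
def blob(v,c,r,f):
    hsv=cv2.cvtColor(v['p'],cv2.COLOR_RGB2HSV);m=np.zeros(hsv.shape[:2],np.uint8)
    x,y=c;m[y-r:y+r,x-r:x+r]=f(hsv.astype(int))[y-r:y+r,x-r:x+r]
    w,u=np.nonzero(m);d=v['d'][w,u];k=d>0
    pts=np.array([back(v,a,b,e) for a,b,e in zip(u[k],w[k],d[k])])
    return (u.mean(),w.mean()),pts
blue=lambda h:(abs(h[...,0]-113)<14)&(h[...,1]>150)&(h[...,2]>50)
red=lambda h:((h[...,0]<8)|(h[...,0]>172))&(h[...,1]>140)&(h[...,2]>60)
dark=lambda h:(h[...,2]<45)
green=lambda h:(abs(h[...,0]-70)<20)&(h[...,1]>80)
E
python3 - <<'E'
from h import *
np.set_printoptions(precision=4,suppress=True)
s,t=load('scene0'),load('top0')
for n,cs,ct,r,f in[('blue',(142,237),(371,210),14,blue),('red',(327,204),(182,162),12,red),('pad',(275,187),(226,195),9,dark),('sens',(251,194),(259,185),10,dark),('green',(292,212),(220,170),14,green)]:
    try:
        a,pa=blob(s,cs,r,f);b,pb=blob(t,ct,r,f)
        print(n,a,b,len(pa),len(pb),'tri',tri(s,a,t,b));print('  depth med',np.median(pa,0),np.median(pb,0),'zmax',np.percentile(pa[:,2],95),np.percentile(pb[:,2],95))
    except Exception as e: print(n,e)
for n,v,x,y,w,h in(('s',s,200,150,150,110),('t',t,160,130,150,110)):
    cv2.imwrite(f'pics/c{n}.png',cv2.resize(v['p'][y:y+h,x:x+w,::-1],None,fx=4,fy=4,interpolation=2))
a=cv2.imread('pics/cs.png');b=cv2.imread('pics/ct.png');cv2.imwrite('pics/cc.png',cv2.resize(np.vstack([a,b]),None,fx=.68,fy=.68))
E
```

```text
blue (np.float64(141.90361445783134), np.float64(236.710843373494)) (np.float64(371.1132075471698), np.float64(209.57075471698113)) 165 210 tri [ 0.4839 -0.304   0.0544]
  depth med [ 0.4895 -0.3031  0.0633] [ 0.4831 -0.3019  0.0616] zmax 0.06581573348125662 0.06457637062161677
red (np.float64(326.37179487179486), np.float64(203.39743589743588)) (np.float64(181.23214285714286), np.float64(161.69642857142858)) 76 112 tri [0.6192 0.2037 0.0978]
  depth med [0.6227 0.1985 0.1064] [0.6173 0.203  0.1048] zmax 0.11048366668610556 0.10858532548008493
pad (np.float64(274.52), np.float64(187.78)) (np.float64(225.7876712328767), np.float64(195.07534246575344)) 49 145 tri [0.5222 0.0843 0.1181]
  depth med [0.5278 0.0821 0.1246] [0.5215 0.0835 0.1226] zmax 0.12740601985614378 0.12547288263687958
sens (np.float64(250.30526315789473), np.float64(193.57894736842104)) (np.float64(258.8228571428571), np.float64(185.25714285714287)) 95 175 tri [0.5383 0.     0.1565]
  depth med [ 0.5506 -0.0035  0.1748] [ 0.5392 -0.0016  0.1731] zmax 0.1778763487139833 0.1763264114643276
green (np.float64(291.9), np.float64(211.7)) (np.float64(219.57142857142858), np.float64(168.0)) 10 14 tri [0.6009 0.1023 0.0919]
  depth med [0.6029 0.1003 0.0975] [0.6006 0.1028 0.0971] zmax 0.10277042343133208 0.1003277260179081
```

View pics/cc.png

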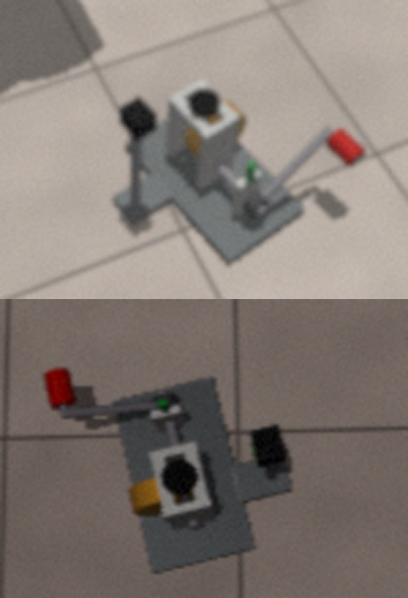

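The crop confirms all the features. The stand yaw is about 12.4°. The pad-to-grip distance is 0.1537 m (expected 0.153) and the pad-to-mark distance is 0.081 m (expected 0.080). I now hover over the jar with the fingers turned to close along the stand's x.

The manual's scale: shifts go in shares of 800 mm and turns go in shares of 180 degrees. Converting my numbers, 0.403 m / 0.8 = 0.5038, -0.12 m / 0.8 = -0.15, -1.57 rad / 3.1416 = -0.4997.

>>> hand_motion(plan={"offsets":[[0.5038, -0.15, 0, -0.4997, 0.085], [0.5038, -0.15, 0, -0.4997, 0.085], [0.5038, -0.15, 0, -0.4997, 0.085], [0.5038, -0.15, 0, -0.4997, 0.085], [0.5038, -0.15, 0, -0.4997, 0.085], [0.5038, -0.15, 0, -0.4997, 0.085], [0.5038, -0.15, 0, -0.4997, 0.085], [0.5038, -0.15, 0, -0.4997, 0.085], [0.5038, -0.15, 0, -0.4997, 0.085], [0.5038, -0.15, 0, -0.4997, 0.085], [0.5038, -0.15, 0, -0.4997, 0.085], [0.5038, -0.15, 0, -0.4997, 0.085]]})

```text
time_s: 1.15
tool_pos: [0.4861, -0.3012, 0.2306]
ee_rot: [-2.027, -2.399, -0.0]
wrist_force: [-0.4, 0.0, -0.2]
grip_width: 0.0849
gripper_force: 0.0
```

>>> hand_motion(plan={"offsets":[[0, 0, 0, 0, 0.085], [0, 0, 0, 0, 0.085], [0, 0, 0, 0, 0.085]]})

```text
time_s: 1.4
tool_pos: [0.484, -0.3033, 0.2312]
ee_rot: [-2.044, -2.385, 0.0]
wrist_force: [0.4, -0.1, 0.1]
grip_width: 0.0848
gripper_force: 0.0
```

```bash
cat >> h.py <<'E'
def snap(name,cam='wrist'):
    from plant import bot, status, snapshot, camera_info
    c=camera_info(cam);s=status.get_state();p,d=snapshot(cam);np.savez(f'pics/{name}.npz',p=p,d=d,**c)
    cv2.imwrite(f'pics/{name}.png',p[:,:,::-1]);return load(name),s
def proj(v,X): q=v['mtx']@(v['R']@np.array(X)+v['t']);return q[:2]/q[2]
def R(s): return cv2.Rodrigues(np.array(s['ee_rot']))[0]
E
python3 - <<'E'
from h import *
np.set_printoptions(precision=4,suppress=True)
v,s=snap('w1');print(s['tool_pos'],R(s).tolist(),s['time_s'],s['joint_positions'])
print(proj(v,[.484,-.303,.062]))
E
```

```text
[ 0.484  -0.3033  0.2312] [[-0.15308400384803178, 0.9882131614456537, -0.00018791339012545375], [0.9882131649030979, 0.15308403132048243, 0.00014165758911120933], [0.00016875443327786055, -0.00016401297506694188, -0.9999999723108423]] 1.4 [-0.7648  0.4156  1.3529 -0.      1.3733 -0.9185]
[255.8149 173.1912]
```

View pics/w1.png

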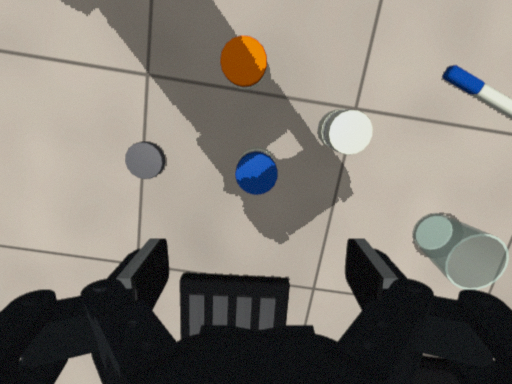

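The wrist view shows the blue cap at (257,173), the white jar at (348,132), the orange at (244,61) and the spare cap at (144,160). The finger lanes beside the blue jar are clear.

```bash
python3 - <<'E'
from h import *
np.set_printoptions(precision=4,suppress=True)
v=load('w1');t=load('top0');s0=load('scene0')
c,p=blob(v,(257,173),30,blue);k=p[:,2]>np.median(p[:,2])-.004
print(c,np.median(p,0),p[k].mean(0),(p[k].min(0)+p[k].max(0))/2,np.ptp(p[k],0))
print('tri top',tri(v,c,t,(371.1,209.6)),'tri scene',tri(v,c,s0,(141.9,236.7)))
E
```

```text
(np.float64(256.0036737692873), np.float64(172.8971344599559)) [ 0.4841 -0.3027  0.0619] [ 0.4842 -0.3029  0.0619] [ 0.4841 -0.3031  0.0611] [0.0439 0.0441 0.006 ]
tri top [ 0.4844 -0.3052  0.0505] tri scene [ 0.4844 -0.304   0.0552]
```

Converted, 0.212 m / 0.8 = 0.265, 0.2 m / 0.8 = 0.25.

>>> hand_motion(plan={"offsets":[[0, 0, 0.075, 0, 0.085], [0, 0, 0.15, 0, 0.085], [0, 0, 0.2125, 0, 0.085], [0, 0, 0.25, 0, 0.085], [0, 0, 0.265, 0, 0.085], [0, 0, 0.265, 0, 0.085], [0, 0, 0.265, 0, 0.085], [0, 0, 0.265, 0, 0.085]]}, grip_force=30)

```text
time_s: 2.12
tool_pos: [0.4852, -0.3041, 0.0216]
ee_rot: [2.039, 2.386, -0.0]
wrist_force: [-0.2, 0.1, 0.3]
grip_width: 0.0848
gripper_force: 0.0
```

>>> hand_motion(plan={"offsets":[[0, 0, 0, 0, 0.03], [0, 0, 0, 0, 0.03], [0, 0, 0, 0, 0.03], [0, 0, 0, 0, 0.03], [0, 0, 0, 0, 0.03], [0, 0, 0, 0, 0.03], [0, 0, 0, 0, 0.03], [0, 0, 0, 0, 0.03], [0, 0, 0, 0, 0.03], [0, 0, 0, 0, 0.03]]}, grip_force=30)

```text
time_s: 2.95
tool_pos: [0.4849, -0.3036, 0.021]
ee_rot: [2.038, 2.388, -0.0]
wrist_force: [-1.8, 1.0, 7.3]
grip_width: 0.0453
gripper_force: 29.9
```

Converted, -0.26 m / 0.8 = -0.325, 0.239 m / 0.8 = 0.2988, -0.06 rad / 3.1416 = -0.0191.

>>> hand_motion(plan={"offsets":[[0, 0, -0.0375, 0, 0.03], [0, 0, -0.0875, 0, 0.03], [0, 0, -0.1375, 0, 0.03], [0, 0, -0.1875, 0, 0.03], [0.025, 0.0125, -0.225, -0.0064, 0.03], [0.0625, 0.025, -0.2625, -0.0127, 0.03], [0.1, 0.0375, -0.2938, -0.0191, 0.03], [0.15, 0.0438, -0.3125, -0.0191, 0.03], [0.2, 0.05, -0.325, -0.0191, 0.03], [0.25, 0.0625, -0.325, -0.0191, 0.03], [0.2813, 0.065, -0.325, -0.0191, 0.03], [0.2988, 0.065, -0.325, -0.0191, 0.03]]})

```text
time_s: 3.95
tool_pos: [0.4977, -0.0558, 0.2801]
ee_rot: [1.963, 2.452, 0.001]
wrist_force: [-0.1, -0.4, -1.8]
grip_width: 0.0457
gripper_force: 31.4
```

>>> hand_motion(plan={"offsets":[[0, 0, 0, 0, 0.03], [0, 0, 0, 0, 0.03], [0, 0, 0, 0, 0.03], [0, 0, 0, 0, 0.03]]})

```text
time_s: 4.28
tool_pos: [0.4981, -0.0602, 0.2791]
ee_rot: [-1.969, -2.448, 0.0]
wrist_force: [-0.2, -0.2, -1.7]
grip_width: 0.0454
gripper_force: 31.4
```

```bash
python3 - <<'E'
from h import *
np.set_printoptions(precision=4,suppress=True)
v,s=snap('w2');print(s['tool_pos'],R(s).tolist(),s['time_s'],s['joint_positions'])
print(proj(v,[.522,.084,.124]),proj(v,[.6192,.2037,.095]),proj(v,[.601,.102,.1]))
E
```

```text
[ 0.4981 -0.0602  0.2791] [[-0.21458631650187354, 0.9767049791893668, -0.0003104784317789386], [0.9767050268378957, 0.21458628653412937, -0.00012720486705253034], [-5.761721330294539e-05, -0.000330542268905149, -0.999999943711031]] 4.2833 [-0.354   0.2299  1.4812 -0.0002  1.4307 -0.5702]
[315.9662  28.7447] [448.3767 -80.5791] [394.2641  34.3511]
```

View pics/w2.png

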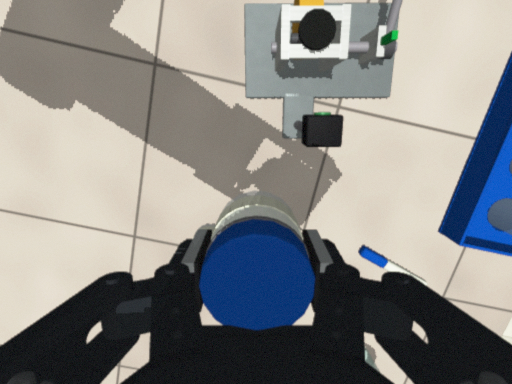

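The wrist view shows the pad at (317,29), the sensor at (322,130), and the blue jar held at (257,275). The base plate edges run parallel to the image, so the yaw is right.

```bash
python3 - <<'E'
from h import *
np.set_printoptions(precision=4,suppress=True)
v=load('w2');t=load('top0')
c,p=blob(v,(318,29),25,dark);k=abs(p[:,2]-.124)<.008
print(c,'pad mid',(p[k].min(0)+p[k].max(0))/2,p[k].mean(0),np.ptp(p[k],0),'tri',tri(v,c,t,(225.8,195.1)))
c,p=blob(v,(322,130),28,dark);k=p[:,2]>.168;q=p[k]
print('sens',(q.min(0)+q.max(0))/2,q.mean(0),'minAreaRect',cv2.minAreaRect(np.float32(q[:,:2]*1000)))
c,p=blob(v,(257,275),70,blue);q=p[p[:,2]>np.median(p[:,2])-.004]
n=np.linalg.svd(q-q.mean(0))[2][2]
print('cap',q.mean(0),(q.min(0)+q.max(0))/2,np.ptp(q,0),'normal',n)
# base plate yaw
h=cv2.cvtColor(v['p'],cv2.COLOR_RGB2HSV)
P=np.array([back(v,a,b,v['d'][b,a]) for b in range(0,97) for a in range(220,420) if v['d'][b,a]>0]);q=P[abs(P[:,2]-.012)<.004]
# lower (-y) edge of plate
e=[]
for a in range(255,280):
    z=[back(v,a,b,v['d'][b,a]) for b in range(60,130)];z=[w for w in z if w[2]>.007]
    e.append(z[-1])
for a in range(335,385):
    z=[back(v,a,b,v['d'][b,a]) for b in range(60,110)];z=[w for w in z if w[2]>.007]
    e.append(z[-1])
e=np.array(e);print('edge yaw',np.polyfit(e[:,0],e[:,1],1),np.arctan(np.polyfit(e[:,0],e[:,1],1)[0]))
E
```

```text
(np.float64(316.4951370468612), np.float64(29.53580901856764)) pad mid [0.5228 0.0837 0.1219] [0.5227 0.0835 0.1239] [0.0322 0.0319 0.009 ] tri [0.522  0.0838 0.122 ]
sens [ 0.541  -0.0008  0.1725] [ 0.5419 -0.0012  0.1748] minAreaRect ((541.3756103515625, -0.43143177032470703), (29.343460083007812, 24.996280670166016), 12.821672439575195)
cap [ 0.4983 -0.0575  0.3203] [ 0.4994 -0.0588  0.3354] [0.0462 0.0432 0.0385] normal [-0.0004  0.0019  1.    ]
edge yaw [ 0.2717 -0.1171] 0.2653230691091302
```

Converted, 0.134 m / 0.8 = 0.1675, 0.12 m / 0.8 = 0.15.

>>> hand_motion(plan={"offsets":[[0.0375, 0.015, 0, 0, 0.03], [0.075, 0.03, 0, 0, 0.03], [0.1125, 0.0463, 0, 0, 0.03], [0.1438, 0.0588, 0, 0, 0.03], [0.1675, 0.0681, 0, 0, 0.03], [0.1675, 0.0681, 0.0375, 0, 0.03], [0.1675, 0.0681, 0.075, 0, 0.03], [0.1675, 0.0681, 0.1063, 0, 0.03], [0.1675, 0.0681, 0.1313, 0, 0.03], [0.1675, 0.0681, 0.1438, 0, 0.03], [0.1675, 0.0681, 0.15, 0, 0.03], [0.1675, 0.0681, 0.15, 0, 0.03]]})

```text
time_s: 5.33
tool_pos: [0.5224, 0.0833, 0.159]
ee_rot: [-1.967, -2.449, 0.001]
wrist_force: [-0.1, 0.4, -0.8]
grip_width: 0.0457
gripper_force: 31.5
```

>>> hand_motion(plan={"offsets":[[0, 0, 0, 0, 0.03], [0, 0, 0, 0, 0.03], [0, 0, 0, 0, 0.03], [0, 0, 0, 0, 0.03]]})

```text
time_s: 5.67
tool_pos: [0.5226, 0.0838, 0.16]
ee_rot: [1.966, 2.449, 0.001]
wrist_force: [0.8, -0.4, -1.3]
grip_width: 0.0454
gripper_force: 31.5
```

```bash
python3 - <<'E'
from h import *
np.set_printoptions(precision=4,suppress=True)
v=load('w2')
c,p=blob(v,(257,275),70,blue);q=p[abs(p[:,2]-.3205)<.002]
print('cap',cv2.minEnclosingCircle(np.float32(q[:,:2]*1000)))
v,s=snap('w3');print(s['tool_pos'],s['ee_rot'])
c,p=blob(v,(257,275),70,blue);z=np.median(p[:,2]);q=p[abs(p[:,2]-z)<.002]
print('cap',z,cv2.minEnclosingCircle(np.float32(q[:,:2]*1000)))
v,s=snap('s3','scene');t,_=snap('t3','top')
cs,p=blob(v,(272,175),14,blue);ct,p2=blob(t,(226,192),14,blue)
print(cs,ct,tri(v,cs,t,ct),len(p),len(p2))
a=v['p'][110:260,200:350,::-1];b=t['p'][120:270,150:300,::-1]
cv2.imwrite('pics/cc3.png',cv2.resize(np.hstack([a,b]),(800,400),interpolation=2))
E
```

```text
cap ((498.9394226074219, -59.888671875), 22.804752349853516)
[0.5226 0.0838 0.16  ] [1.9659 2.4491 0.0013]
cap 0.200997063800052 ((523.4713745117188, 83.82017517089844), 22.982177734375)
(np.float64(273.1714285714286), np.float64(171.33333333333334)) (np.float64(nan), np.float64(nan)) [nan nan nan] 105 0h.py:12: RuntimeWarning: Mean of empty slice.
  return (u.mean(),w.mean()),pts
  ret = ret.dtype.type(ret / rcount)
```

View pics/cc3.png

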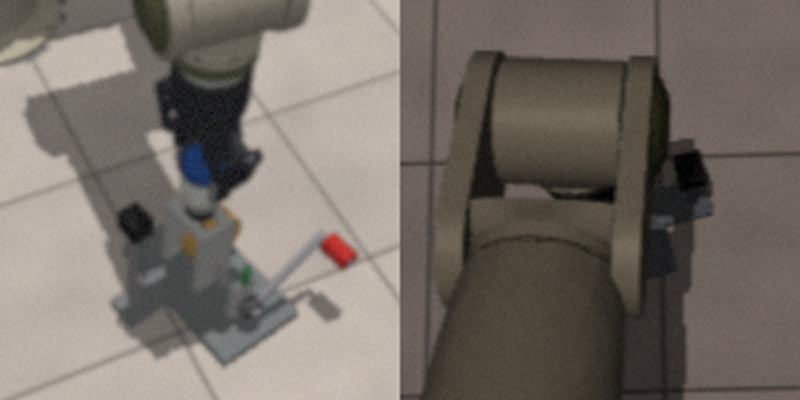

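The left half (scene camera) shows the jar held upright just above the pad, at about (195,180). The right half (top camera) is blocked by the arm. The jar centre is within 1 mm of the pad, so I lower it until contact.

Converted, 0.014 m / 0.8 = 0.0175, 0.013 m / 0.8 = 0.0163.

>>> hand_motion(plan={"offsets":[[0, 0, 0.0063, 0, 0.03], [0, 0, 0.0125, 0, 0.03], [0, 0, 0.0163, 0, 0.03], [0, 0, 0.0175, 0, 0.03], [0, 0, 0.0175, 0, 0.03], [0, 0, 0.0175, 0, 0.03]]})

```text
time_s: 6.32
tool_pos: [0.5224, 0.0837, 0.1452]
ee_rot: [1.967, 2.45, 0.0]
wrist_force: [-0.0, 0.8, -1.5]
grip_width: 0.045
gripper_force: 31.6
```

Converted, 0.001 m / 0.8 = 0.0013.

>>> hand_motion(plan={"offsets":[[0, 0, 0.0013, 0, 0.03], [0, 0, 0.0013, 0, 0.03], [0, 0, 0.0013, 0, 0.03]]})

```text
time_s: 6.57
tool_pos: [0.5225, 0.0838, 0.1448]
ee_rot: [1.966, 2.449, 0.001]
wrist_force: [-2.1, 0.3, 4.6]
grip_width: 0.0455
gripper_force: 32.0
```

>>> hand_motion(plan={"offsets":[[0, 0, 0.0009, 0, 0.03], [0, 0, 0.0009, 0, 0.03], [0, 0, 0.0009, 0, 0.03]]})

```text
time_s: 6.82
tool_pos: [0.5225, 0.0838, 0.1446]
ee_rot: [1.966, 2.449, 0.001]
wrist_force: [-4.6, -0.5, 10.5]
grip_width: 0.0453
gripper_force: 32.6
```

Contact: the force on the tool went from -1.5 N to +10 N. I ease off a little and open gently.

Converted, -0.0006 m / 0.8 = -0.0008.

>>> hand_motion(plan={"offsets":[[0, 0, -0.0008, 0, 0.045], [0, 0, -0.0008, 0, 0.048], [0, 0, -0.0008, 0, 0.052], [0, 0, -0.0008, 0, 0.06], [0, 0, -0.0008, 0, 0.075], [0, 0, -0.0008, 0, 0.085], [0, 0, -0.0008, 0, 0.085], [0, 0, -0.0008, 0, 0.085], [0, 0, -0.0008, 0, 0.085], [0, 0, -0.0008, 0, 0.085]]}, grip_force=20)

```text
time_s: 7.65
tool_pos: [0.5223, 0.0838, 0.1442]
ee_rot: [1.967, 2.45, 0.0]
wrist_force: [-1.1, -0.3, -0.5]
grip_width: 0.0848
gripper_force: 0.0
```

```bash
python3 - <<'E'
from h import *
v,s=snap('w4');print(s['tool_pos'],s['grip_width'])
c,p=blob(v,(257,275),70,blue);z=np.median(p[:,2]);q=p[abs(p[:,2]-z)<.002]
print('cap',z,cv2.minEnclosingCircle(np.float32(q[:,:2]*1000)))
E
```

```text
[0.52233344 0.08375558 0.14419575] 0.0848312365014088
cap 0.18586613821460918 ((523.0134887695312, 84.36366271972656), 22.571104049682617)
```

The jar stands free: its cap top is at 0.186 m (124 + 62 mm) and it is centred within 1 mm. I go straight up, then over to the lever with the fingers turned to close along the stand's y.

Converted, -0.15 m / 0.8 = -0.1875, 0.12 m / 0.8 = 0.15, 0.94 rad / 3.1416 = 0.2992.

>>> hand_motion(plan={"offsets":[[0, 0, -0.025, 0, 0.085], [0, 0, -0.0625, 0, 0.085], [0, 0, -0.1125, 0, 0.085], [0, 0, -0.1625, 0, 0.085], [0, 0, -0.1875, 0.0318, 0.085], [0.0375, 0.05, -0.1875, 0.07, 0.085], [0.0625, 0.0875, -0.1875, 0.1082, 0.085], [0.0875, 0.1125, -0.1875, 0.1464, 0.085], [0.1, 0.1313, -0.1875, 0.1846, 0.085], [0.1125, 0.1438, -0.1875, 0.2228, 0.085], [0.1194, 0.15, -0.1875, 0.261, 0.085], [0.1194, 0.15, -0.1875, 0.2992, 0.085]]})

```text
time_s: 8.7
tool_pos: [0.6192, 0.2043, 0.2933]
ee_rot: [-2.865, -1.287, 0.001]
wrist_force: [-0.8, 1.4, -0.2]
grip_width: 0.0848
gripper_force: 0.0
```

>>> hand_motion(plan={"offsets":[[0, 0, 0, 0.0382, 0.085], [0, 0, 0, 0.0764, 0.085], [0, 0, 0, 0.1146, 0.085], [0, 0, 0, 0.1528, 0.085], [0, 0, 0, 0.191, 0.085], [0, 0, 0, 0.2005, 0.085], [0, 0, 0, 0.2005, 0.085], [0, 0, 0, 0.2005, 0.085]]})

```text
time_s: 9.37
tool_pos: [0.6188, 0.203, 0.2941]
ee_rot: [-3.123, -0.345, 0.0]
wrist_force: [0.1, -0.9, 1.0]
grip_width: 0.0853
gripper_force: 0.0
```

```bash
python3 - <<'E'
from h import *
np.set_printoptions(precision=4,suppress=True)
v,s=snap('w5');print(s['tool_pos'],R(s).tolist(),s['time_s'],s['joint_positions'])
c0=proj(v,[.619,.203,.095]);print(c0)
c,p=blob(v,tuple(int(x) for x in c0),45,red);print(c,np.median(p,0),p.min(0),p.max(0),np.percentile(p[:,2],95))
print('tri',tri(v,c,load('top0'),(181.23,161.70)),tri(v,c,load('scene0'),(326.37,203.4)))
q=np.float32(p[p[:,2]>.085][:,:2]*1000);print(cv2.minAreaRect(q))
E
```

```text
[0.6188 0.203  0.2941] [[0.9758462910282859, 0.21845822951797683, -0.00013506372070736563], [0.21845823511244317, -0.9758462987217076, 2.7976779733230597e-05], [-0.00012568967417572925, -5.6806818791039444e-05, -0.9999999904875455]] 9.3667 [0.1374 0.5836 0.9349 0.     1.6232 1.488 ]
[255.377 169.977]
(np.float64(254.97716894977168), np.float64(170.10806697108066)) [0.6209 0.2037 0.1059] [ 0.5802  0.183  -0.0008] [0.6389 0.2182 0.1101] 0.10814993586729438
tri [0.6193 0.2039 0.0987] [0.619  0.2034 0.0973]
((618.1473388671875, 203.86863708496094), (39.40557861328125, 24.28853416442871), 13.02184772491455)
```

View pics/w5.png

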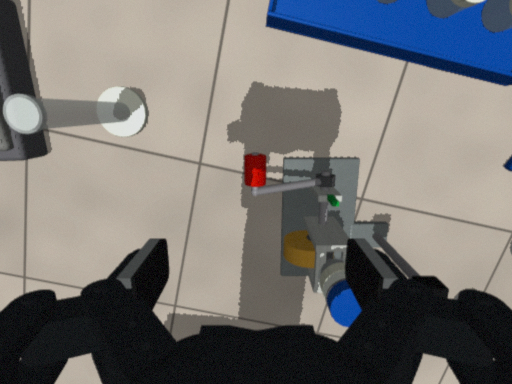

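The wrist view shows the grip at (255,170), its arm going to the hinge at (325,182), the green mark at (334,200), and the jar standing on the pad at (345,302). The grip measures (0.619, 0.2037, 0.095), which matches the text.

Converted, 0.217 m / 0.8 = 0.2713, 0.003 m / 0.8 = 0.0038.

>>> hand_motion(plan={"offsets":[[0.0038, -0.0009, 0.05, 0, 0.085], [0.0038, -0.0009, 0.1, 0, 0.085], [0.0038, -0.0009, 0.15, 0, 0.085], [0.0038, -0.0009, 0.2, 0, 0.085], [0.0038, -0.0009, 0.2375, 0, 0.085], [0.0038, -0.0009, 0.2625, 0, 0.085], [0.0038, -0.0009, 0.2713, 0, 0.085], [0.0038, -0.0009, 0.2713, 0, 0.085], [0.0038, -0.0009, 0.2713, 0, 0.085]]})

```text
time_s: 10.17
tool_pos: [0.6222, 0.2044, 0.0785]
ee_rot: [-3.123, -0.344, -0.003]
wrist_force: [0.6, 0.4, 0.8]
grip_width: 0.0846
gripper_force: 0.0
```

>>> hand_motion(plan={"offsets":[[0, 0, 0, 0, 0.015], [0, 0, 0, 0, 0.015], [0, 0, 0, 0, 0.015], [0, 0, 0, 0, 0.015], [0, 0, 0, 0, 0.015], [0, 0, 0, 0, 0.015], [0, 0, 0, 0, 0.015], [0, 0, 0, 0, 0.015], [0, 0, 0, 0, 0.015], [0, 0, 0, 0, 0.015], [0, 0, 0, 0, 0.015], [0, 0, 0, 0, 0.015]]}, grip_force=30)

```text
time_s: 11.17
tool_pos: [0.6216, 0.205, 0.0773]
ee_rot: [-3.122, -0.343, -0.001]
wrist_force: [0.1, 5.5, -0.1]
grip_width: 0.025
gripper_force: 30.4
```

```bash
python3 - <<'E'
from h import *
from plant import bot, status, snapshot, camera_info
np.set_printoptions(precision=4,suppress=True)
s=status.get_state();p=np.array(s['tool_pos']);Rm=R(s)
pad=np.array([.5226,.0837]);yaw=np.radians(12.6);ex=np.array([np.cos(yaw),np.sin(yaw)]);ey=np.array([-ex[1],ex[0]])
d=p[:2]-pad;print('local',d@ex,d@ey,p[2],'expected',.12,.0953)
g0=np.array([0,.0953,.095])
for a in np.linspace(0,1.047,8)[1:]:
    dy=.11*np.sin(np.pi/3-a)-.11*np.sin(np.pi/3);dz=.11*np.cos(np.pi/3-a)-.055
    w=np.r_[dy*ey,dz];print(round(a,2),Rm.T@w)
E
```

```text
local 0.12309824968961153 0.09672962650985008 0.07732897807359418 expected 0.12 0.0953
0.15 [ 0.      0.0092 -0.0136]
0.3 [ 0.      0.0204 -0.0256]
0.45 [ 0.0001  0.0333 -0.0359]
0.6 [ 0.0001  0.0475 -0.0441]
0.75 [ 0.0001  0.0628 -0.0502]
0.9 [ 0.0001  0.0788 -0.0538]
1.05 [ 0.0001  0.0952 -0.0551]
```

Converted, 0.0628 m / 0.8 = 0.0785, 0.055 m / 0.8 = 0.0688.

>>> hand_motion(plan={"offsets":[[0, 0.005, -0.0075, 0, 0.015], [0, 0.0113, -0.017, 0, 0.015], [0, 0.0188, -0.025, 0, 0.015], [0, 0.0255, -0.032, 0, 0.015], [0, 0.0338, -0.0388, 0, 0.015], [0, 0.0416, -0.0449, 0, 0.015], [0, 0.05, -0.05, 0, 0.015], [0, 0.0594, -0.0551, 0, 0.015], [0, 0.0688, -0.0594, 0, 0.015], [0, 0.0785, -0.0628, 0, 0.015], [0, 0.0785, -0.0628, 0, 0.015], [0, 0.0785, -0.0628, 0, 0.015]]})

```text
time_s: 12.17
tool_pos: [0.6355, 0.1422, 0.1271]
ee_rot: [-3.123, -0.341, -0.0]
wrist_force: [6.0, 3.0, -5.7]
grip_width: 0.0252
gripper_force: 30.1
```

>>> hand_motion(plan={"offsets":[[0, 0.01, -0.0025, 0, 0.015], [0, 0.02, -0.0045, 0, 0.015], [0, 0.03, -0.0056, 0, 0.015], [0, 0.0405, -0.0061, 0, 0.015], [0, 0.0405, -0.0061, 0, 0.015], [0, 0.0405, -0.0061, 0, 0.015], [0, 0.0405, -0.0061, 0, 0.015]]})

```text
time_s: 12.75
tool_pos: [0.6423, 0.1116, 0.1314]
ee_rot: [-3.122, -0.343, 0.001]
wrist_force: [6.3, 5.5, -7.5]
grip_width: 0.0249
gripper_force: 30.1
```

```bash
cat > chk.py <<'E'
import sys
from h import *
np.set_printoptions(precision=4,suppress=True)
n=sys.argv[1]
v,s=snap('w'+n);sc,_=snap('s'+n,'scene')
p=np.array(s['tool_pos']);pad=np.array([.5226,.0837]);yaw=np.radians(12.6);ex=np.array([np.cos(yaw),np.sin(yaw)]);ey=np.array([-ex[1],ex[0]])
d=p[:2]-pad;print('local',d@ex,d@ey,p[2],s['wrist_force'],s['time_s'])
c,q=blob(sc,(312,185),25,red);print('red scene px',c,'depth med',q.mean(0),'local y',(q.mean(0)[:2]-pad)@ey,'expected px upright',proj(sc,np.r_[pad+.12*ex,.15]))
for X in (proj(v,np.r_[pad,.204]),):
    print('cap px wrist',X)
c,q=blob(sc,tuple(int(x) for x in proj(sc,np.r_[pad,.195])),14,blue);print('cap scene',c,q.mean(0),np.percentile(q[:,2],95))
a=sc['p'][100:260,210:370,::-1];b=v['p'][:,:,::-1]
cv2.imwrite(f'pics/cc{n}.png',np.hstack([cv2.resize(a,(384,384),interpolation=2),cv2.resize(b,(400,384))]))
E
python3 chk.py 6
```

```text
local 0.12286722690638985 0.001082384810755067 0.1313945271621394 [ 6.2657  5.5169 -7.457 ] 12.75
red scene px (np.float64(307.6666666666667), np.float64(208.66666666666666)) depth med [0.6482 0.1155 0.1638] local y 0.0036156614284350453 expected px upright [303.529  209.8475]
cap px wrist [256.1206 608.8702]
cap scene (np.float64(275.9341317365269), np.float64(170.63473053892216)) [0.5291 0.0802 0.2038] 0.2067478670879607
```

View pics/cc6.png

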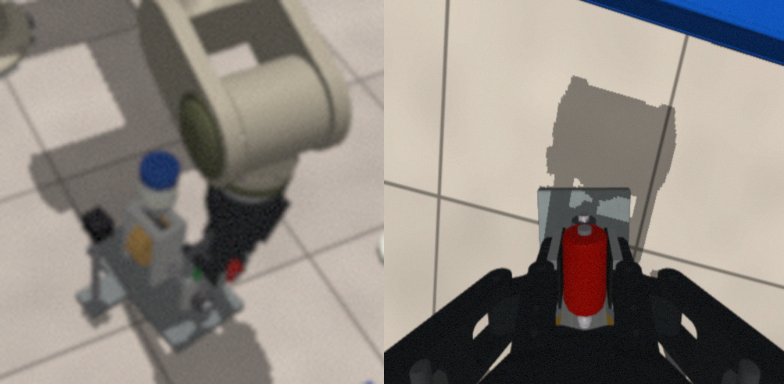

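The scene crop shows the jar upright on the raised pad at (160,170) and the lever upright beside the green mark at (232,268). The wrist view shows the red barrel held between the fingers. The cap top is at 0.204 m (142 + 62 mm), and the spring force is 4 N towards rest, so this is the highest lift. I hold briefly and hand in.

Converted, 0.0004 m / 0.8 = 0.0005.

>>> hand_motion(plan={"offsets":[[0, 0.0005, 0, 0, 0.015], [0, 0.0005, 0, 0, 0.015], [0, 0.0005, 0, 0, 0.015], [0, 0.0005, 0, 0, 0.015], [0, 0.0005, 0, 0, 0.015], [0, 0.0005, 0, 0, 0.015]]})

```text
time_s: 13.35
tool_pos: [0.6423, 0.1114, 0.1314]
ee_rot: [-3.122, -0.343, 0.001]
wrist_force: [5.8, 5.2, -8.3]
grip_width: 0.0247
gripper_force: 30.1
```

```bash
python3 chk.py 7; python3 -c "
from plant import bot, status, snapshot, camera_info
print(bot.finish_job())"
```

```text
local 0.12286463495914726 0.0008803274493358582 0.13137136944110828 [ 5.7793  5.2391 -8.2973] 13.35
red scene px (np.float64(307.22222222222223), np.float64(208.55555555555554)) depth med [0.6498 0.1126 0.1682] local y 0.0004820703478415715 expected px upright [303.529  209.8475]
cap px wrist [255.5158 608.8717]
cap scene (np.float64(275.8484848484849), np.float64(170.75151515151515)) [0.5292 0.0799 0.2036] 0.2064955800713325
the job is handed in; nothing more can be done
None
```

I handed the job in at about 13.4 s: the blue-capped jar stands free and upright, within about 1 mm of the pad's middle, and the arm is holding the lever straight up at the highest lift (no verdict was shown).

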